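Zero the spectrophotometer on the blank

TASK

Zero the spectrophotometer on its blank: first pull the cell-carriage rod on its front all the way out to its stop, so that the blank cuvette stands in the beam, and leave it out. Then press the one wide zero key fully down with the fingertips, without leaning hard on it, and keep it down for three seconds while the reading settles; the program finishes while still holding the key down. Leave the compartment lid shut and do not press the small keys or disturb the things on the bench.

Things in the scene. Friction and masses are not known exactly. Their poses are not given: they have to be found in the camera images.
- spectro: low white bench spectrophotometer, 410 wide, 290 deep, 143 high (mm), fixed. Origin: on the bench under the middle of its front face; x from front to back, y to the operator's left, z up. Front face 78 high. Right half: keypad panel, 78 high at the front edge, rising at 10 deg to the display 120 further back. Left half, from 15 behind the front face: dark compartment lid, 139 high.
- rod_knob (a point): centre of the black knob of the cell-carriage rod (rod 8 mm diameter) on the front face, at y +100, z 55 mm in the spectro frame; 55 mm in front of the face when pushed home. Knob: cylinder along spectro x, 20 mm diameter, +-15 mm about this point, then an end flange of 28 mm diameter, 7 mm thick, on the side away from the machine. Axes as the spectro.
- rod (a joint): how far the rod is pulled out, m: 0 home, 0.060 at its stop. It slides straight along minus x of the spectro (out towards the operator). 2.5 N of friction from its spring-loaded guide plus a light return spring (10 N/m): it stays where it is left.
- zero_key (a joint): how far the wide zero key is pressed, m: 0 up, 0.005 on its bottom stop. It moves square to the panel. Its spring pushes back with 2 N at first and 6 N at the bottom, and lifts it when let go; it makes contact from 0.0035 on.
- zero_key_top (a point): centre of the top face of the zero key: the only wide key, white, 44 mm along spectro y by 18 mm along x, 9 mm above the panel, in front of the small keys, 40 mm behind the front face, y -100 mm. Moves with the key; z axis square to the panel (10 deg off vertical, leaning to the operator). More than 25 N on the key would break it.
- lid (a joint): angle of the cell-compartment lid, rad: 0 shut, grows as its front edge is lifted. Shut at the start.
- small_key0 (a joint): how far small square key no. 1 (left of the row of three white keys, 14 x 14 mm, 9 mm above the panel, 48 mm behind the zero key, 42 mm apart) is pressed, m: 0 up, 0.005 down.
- small_key1 (a joint): how far small square key no. 2 (middle of the row of three white keys, 14 x 14 mm, 9 mm above the panel, 48 mm behind the zero key, 42 mm apart) is pressed, m: 0 up, 0.005 down.
- small_key2 (a joint): how far small square key no. 3 (right of the row of three white keys, 14 x 14 mm, 9 mm above the panel, 48 mm behind the zero key, 42 mm apart) is pressed, m: 0 up, 0.005 down.
- amber_bottle: amber glass reagent bottle with white cap, 56 mm diameter, 105 mm high, loose. Origin: centre of its underside, z up.
- petri_dish: single closed clear petri dish, 60 mm diameter, 15 mm high, loose. Origin: centre of its underside, z up.
- petri_stack: stack of three closed clear petri dishes, 60 mm diameter, 45 mm high (one piece), loose. Origin: centre of its underside, z up.
- beaker: glass beaker, 68 mm diameter, 90 mm high, loose. Origin: centre of its underside, z up.
- cuvette_rack: white cuvette rack with six clear cuvettes, 90 x 50 mm, 45 mm high, loose. Origin: centre of its underside, z up.
- dropper_bottle: small amber dropper bottle with black cap and rubber bulb, 32 mm diameter, 96 mm high, loose. Origin: centre of its underside, z up.

How it is judged:
On the way, in this order (a step that is already met when the one before it is completed fails the run):
1. the rod is pulled out to its stop (within 4 mm) while the zero key is still up (value of joint rod above 0.056 m and value of joint zero_key below 0.002 m), for 0.2 s.
2. the fingers hold the zero key down for at least 2 s (value of joint zero_key above 0.0035 m and contact force between the fingers and zero_key above 1 N and value of joint rod above 0.056 m), for 2 s.
At the end, for the whole second after the job is handed in: The fingers are holding the zero key down (pressed 3.5 mm or more of its 5 mm, with at least 1 N), the rod is out at its stop (56 mm or more of 60), the lid is shut, the small keys are up, and every loose thing stands where it stood (within 20 mm) (all of step 2 and value of joint lid below 0.05 rad and value of joint each of small_key0, small_key1, small_key2 below 0.002 m and distance of each of amber_bottle, petri_dish, petri_stack, beaker, cuvette_rack, dropper_bottle from where it was at the start of the episode below 0.02 m and angle between each of amber_bottle, petri_dish, petri_stack, beaker, cuvette_rack, dropper_bottle's own z axis and vertical below 0.3 rad); the arm keeps its last pose, push and grip.
It fails at once if the zero key is pressed with more than 25 N (contact force between anything else and zero_key above 25 N).
It fails at once if a small key is pressed (value of joint any of small_key0, small_key1, small_key2 above 0.003 m).
It fails at once if the compartment lid is lifted (value of joint lid above 0.1 rad).
It fails at once if a loose thing on the bench is shoved or knocked over (not (distance of amber_bottle from where it was at the start of the episode below 0.02 m) or not (distance of petri_dish from where it was at the start of the episode below 0.02 m) or not (distance of petri_stack from where it was at the start of the episode below 0.02 m) or not (distance of beaker from where it was at the start of the episode below 0.02 m) or not (distance of cuvette_rack from where it was at the start of the episode below 0.02 m) or not (distance of dropper_bottle from where it was at the start of the episode below 0.02 m) or not (angle between amber_bottle's own z axis and vertical below 0.3 rad) or not (angle between petri_dish's own z axis and vertical below 0.3 rad) or not (angle between petri_stack's own z axis and vertical below 0.3 rad) or not (angle between beaker's own z axis and vertical below 0.3 rad) or not (angle between cuvette_rack's own z axis and vertical below 0.3 rad) or not (angle between dropper_bottle's own z axis and vertical below 0.3 rad)).
It also fails if it takes over 48 s, if anything falls off the work surface, if the arm or the gripper's body presses on something with over 40 N, if the wrist force passes 120 N, or if a joint passes its speed limit or range.

ROBOT

A 6-joint arm with a two-finger parallel gripper is mounted at the origin on the work surface. World frame = base frame: x ahead of the robot, y to its left, z up, the work surface at z = 0. Lengths are in m, angles in rad, forces in N, time in s.
With the tool pointing down it reaches from about 0.325 to 0.9 m from the base axis. Payload 6.1 kg.
Tool frame: the origin (TCP) lies midway between the tips of the shut fingers; the grasp point (between the pads) lies 19 mm behind it; z points along the fingers, y is the line along which they close (so a half turn about z gives the same grasp; the last joint's range is limited). The gripper opens to 87 mm and grips with 3 to 60 N. Pads are 19 mm wide; open, the fingers measure 117 mm over their backs; the gripper's body (75 mm by 190 mm) begins 51 mm behind the grasp point.
Start: joints at [1.112, 0.22, 1.526, -0, 1.395, -0.126], TCP at [0.204, 0.591, 0.193] pointing down, gripper open.
Joint ranges: [-2.98, 2.98], [-0.91, 2.08], [0.09, 2.57], [-1.24, 4.39], [0.2, 2.65], [-2.68, 2.68]. Speed limits (rad/s): [2.57, 2.57, 3.01, 3.14, 3.14, 3.14].

INTERFACE

Orientations are given as a 3x3 rotation matrix whose columns are the frame's x, y, z axes.
In Python, from plant import bot gives the robot as it stands.
- The arm moves only by the tool carry_out, never from a script. Its argument "steps" is a list of rows, each a list of 7 numbers: the opening in per cent of the stroke, from 0 (shut) to 100 (fully open), then the shift along the tool's x, y, z in mm, then the turn, a rotation vector about the tool's x, y, z in rad. A call has 1 to 12 rows; each row shifts and turns the commanded pose from where the row before left it, along the tool's axes as they then stand; what a row does not reach is not made up. A row lasts 1/12 s, in which the tool goes at most 41.7 mm and 7.16 degrees, less where a joint would pass 70% of its speed; a pose out of reach is approached as far as the arm can. A call with a gripper value outside its range is refused whole. The fingers move at their own pace and stop on an object; "grip_force" is the grip in N (left out, the last holds). Time passes only in rows, so rows that do not move let the fingers close. It gives the time, the measured TCP pose, the force, the opening and the grip force at its end, in the units of the state.
- bot.read_state(): the state, without advancing time (a new reading comes with each control period).
- bot.read_camera(name): name is "side" or "top"; returns a dict with "image" (480x640x3 uint8, blue, green, red), "camera_matrix" (3x3 intrinsics, pixels), "pose" (4x4, takes a point from camera to world coordinates). Camera axes: x right, y down, z forward; pixel columns grow to the right and rows downward; lengths in m; the calibration is good to about 2 mm. A picture is of the moment at which its call begins. There is no depth.
- bot.hand_in(): hands the job in; it is judged then, once.
The state is a dict: "time_s": time; "q": joint angles; "joint_vel": joint speeds; "tau": joint torques, N m; "eef_pos": TCP position; "tcp_rot": TCP orientation; "force": force on the tool from outside, world axes, zero at the start; "torque": the same for the moment, N m; "grip_width": finger opening in m; "gripper_force": force on a finger pad.
Only numpy, scipy, OpenCV 4.12 (cv2) and the standard library are available. Lean on these libraries where they do the work, as an engineer would, in place of code of your own. Each camera call takes 0.05 s, during which the arm holds its last target. There are 200 camera calls.

## Working session

There is one attempt and no reset: what is moved stays moved. The work goes in short steps, Python scripts to look and compute and a tool call to move; the robot and the scene stay as the last step left them, time stands still between calls to the robot, and variables do not carry over. Pictures are saved under pics/ and viewed, at most 10 in all, crops included, and the job is handed in when it is done.

Besides the shell and the picture viewer there is one more tool, called after "Emit:" as name(argument=value, ...), one argument or row to a line, values as JSON. carry_out: Moves the arm, as the interface text tells. Its arguments: {"type":"object","properties":{"steps":{"type":"array","items":{"type":"array","items":{"type":"number"}}},"grip_force":{"type":"number"}},"required":["steps"]}

```bash
mkdir -p pics; python3 - <<'E'
from plant import bot
import cv2,numpy as np
for n in("side","top"):
    c=bot.read_camera(n); cv2.imwrite(f"pics/{n}0.png",c["image"]); print(n,c["camera_matrix"].tolist(),np.round(c["pose"],4).tolist())
s=bot.read_state();print(s["time_s"],s["eef_pos"],np.round(s["tcp_rot"],3).tolist(),s["force"],s["grip_width"])
E
```

```text
side [[507.48023869970734, 0.0, 325.46497840200107], [0.0, 507.48023869970734, 242.72622874014476], [0.0, 0.0, 1.0]] [[-0.9669, -0.1634, 0.1961, 0.4473], [-0.255, 0.6571, -0.7094, 0.6834], [-0.0129, -0.7359, -0.677, 0.7264], [0.0, 0.0, 0.0, 1.0]]
top [[451.29725552619857, 0.0, 321.4084394793378], [0.0, 451.29725552619857, 239.74838603399792], [0.0, 0.0, 1.0]] [[-0.0167, -0.9922, 0.1234, 0.5226], [-0.9998, 0.0159, -0.0069, 0.0652], [0.0049, -0.1235, -0.9923, 1.0837], [0.0, 0.0, 0.0, 1.0]]
0.1 [0.20389247 0.59016166 0.19188836] [[-0.945, 0.327, -0.001], [0.327, 0.945, -0.002], [0.0, -0.002, -1.0]] [ 0.06203974 -0.63431112 -0.01817882] 0.08725073917884624
```

View pics/side0.png

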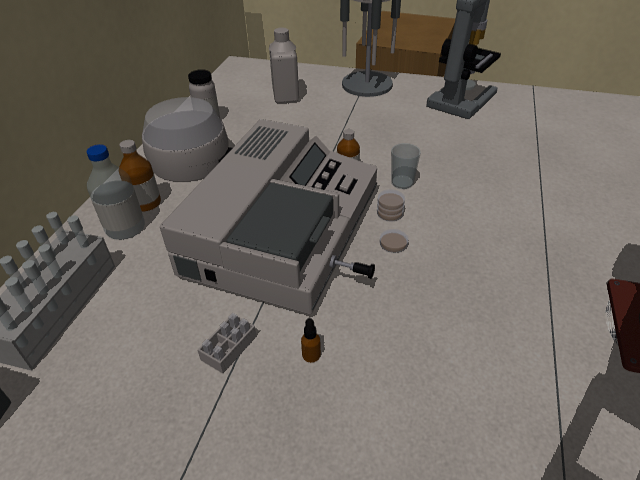

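View pics/top0.png

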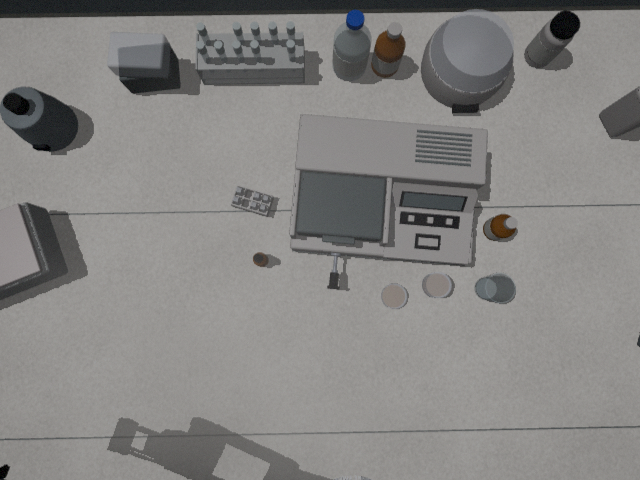

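The top view has the knob near (334,281), the zero key near (428,242) and the front-edge corners near (291,250) and (472,264). In the side view the knob is near (364,270) and the key near (347,184). I'll zoom in to refine these.

```bash
python3 - <<'E'
import cv2,numpy as np
t=cv2.imread("pics/top0.png")[220:310,280:520]; s=cv2.imread("pics/side0.png")[130:330,290:450]
t=np.clip(t*1.6,0,255).astype('u1')
a=cv2.resize(t,None,fx=3.333,fy=3.333,interpolation=cv2.INTER_CUBIC);cv2.imwrite("pics/tc.png",a)
s=np.clip(s*1.6,0,255).astype('u1')
cv2.imwrite("pics/sc.png",cv2.resize(s,None,fx=3,fy=3,interpolation=cv2.INTER_CUBIC))
E
```

```text
(no output)
```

View pics/tc.png

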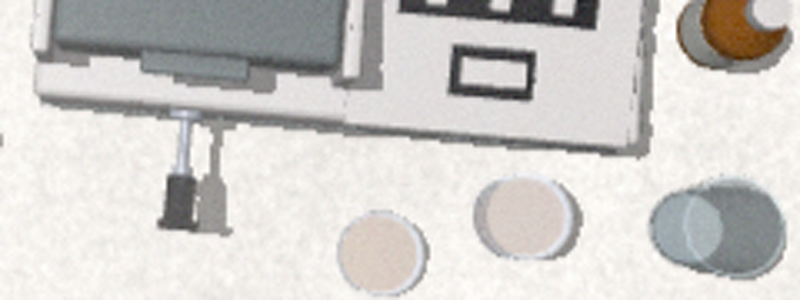

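View pics/sc.png

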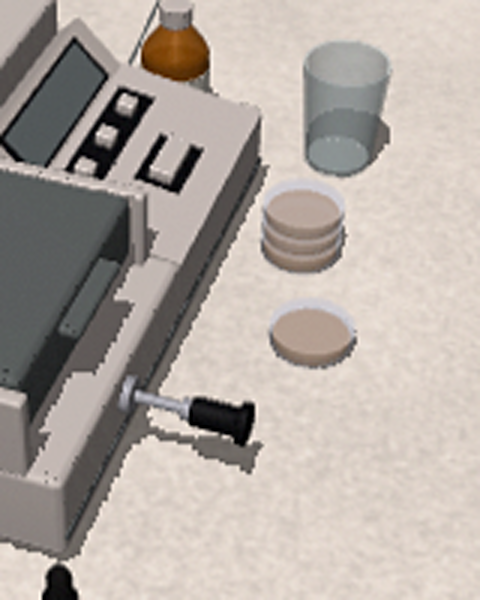

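```bash
cat > h.py <<'E'
import numpy as np
K={"side":(507.48,325.465,242.726),"top":(451.297,321.408,239.748)}
P={"side":np.array([[-0.9669,-0.1634,0.1961,0.4473],[-0.255,0.6571,-0.7094,0.6834],[-0.0129,-0.7359,-0.677,0.7264]]),
"top":np.array([[-0.0167,-0.9922,0.1234,0.5226],[-0.9998,0.0159,-0.0069,0.0652],[0.0049,-0.1235,-0.9923,1.0837]])}
def proj(n,p):
    f,cx,cy=K[n];c=P[n][:,:3].T@(np.asarray(p)-P[n][:,3]);return np.array([cx+f*c[0]/c[2],cy+f*c[1]/c[2]])
def ray(n,u,z):
    f,cx,cy=K[n];d=P[n][:,:3]@[(u[0]-cx)/f,(u[1]-cy)/f,1];o=P[n][:,3];return o+d*(z-o[2])/d[2]
E
python3 - <<'E'
from h import *
from scipy.optimize import least_squares
kn=[-.055,.1,.055];ke=[.0392,-.1,.094];cl=[0,.205,.078];cr=[0,-.205,.078]
O=[("top",kn,(334.1,279.1)),("top",ke,(427.6,241.9)),("top",cl,(290.8,248.5)),("top",cr,(468.4,265)),
("side",kn,(361.7,268.7)),("side",ke,(347.3,182.7)),("side",cl,(311.7,293.3)),("side",cr,(377.3,167.3))]
def W(v,p):
    c,s=np.cos(v[2]),np.sin(v[2]);return np.array([v[0]+c*p[0]-s*p[1],v[1]+s*p[0]+c*p[1],p[2]])
def r(v): return np.concatenate([proj(n,W(v,p))-u for n,p,u in O])
f=least_squares(r,[.5,0,0],loss="soft_l1");v=f.x;print(v,np.round(f.fun if 0 else r(v).reshape(-1,2),1).tolist())
print("knob",W(v,kn),"key",W(v,ke))
for n,p,u in O: print(n,p,ray(n,u,p[2])-W(v,p))
for n,u,z in [("top",(394,296),.015),("top",(437.5,285),.045),("top",(260,258),.096),("side",(311,355),.0),("side",(394,241),.015),("side",(392,200),.045),("side",(403,182),0)]: print(n,ray(n,u,z))
E
```

```text
[ 0.60584266 -0.07201822 -0.09611776] [[-0.9, -0.3], [-0.5, 0.8], [-2.2, 1.6], [3.1, -0.3], [-1.1, 0.0], [-0.4, -1.2], [0.1, -0.3], [0.7, -2.5]]
knob [0.56069351 0.03279855 0.055     ] key [ 0.63526474 -0.17531866  0.094     ]
top [-0.055, 0.1, 0.055] [-7.45014484e-04 -2.09397836e-03 -6.24500451e-17]
top [0.0392, -0.1, 0.094] [ 1.83885614e-03 -1.06552127e-03 -2.77555756e-17]
top [0, 0.205, 0.078] [ 3.50377771e-03 -4.96185714e-03  6.93889390e-17]
top [0, -0.205, 0.078] [-6.19943550e-04  6.92862857e-03  6.93889390e-17]
side [-0.055, 0.1, 0.055] [-2.02453540e-03 -5.22383539e-04  4.85722573e-17]
side [0.0392, -0.1, 0.094] [-1.80890131e-03  4.00908140e-03 -2.77555756e-17]
side [0, 0.205, 0.078] [-8.30176527e-05  6.48929875e-04 -4.16333634e-17]
side [0, -0.205, 0.078] [-2.57944861e-04  1.00103327e-02 -4.16333634e-17]
top [ 0.51945921 -0.11070937  0.015     ]
top [ 0.5429048  -0.20652349  0.045     ]
top [0.60726479 0.19365136 0.096     ]
side [ 6.09559191e-01  2.01618396e-01 -1.11022302e-16]
side [ 0.51681183 -0.10146423  0.015     ]
side [ 0.53910011 -0.19844397  0.045     ]
side [ 0.5308     -0.33320763  0.        ]
```

Emit:
carry_out(
  steps=[
    [100,0,0,0,0,0,-0.119],
    [100,0,0,0,0,0,-0.119],
    [100,-24,-30.6,0,0,0,0],
    [100,-24,-30.6,0,0,0,0],
    [100,-24,-30.6,0,0,0,0],
    [100,-24,-30.6,0,0,0,0],
    [100,-24,-30.6,0,0,0,0],
    [100,-24,-30.6,0,0,0,0],
    [100,-24,-30.6,0,0,0,0],
    [100,-24,-30.6,0,0,0,0],
    [100,-24,-30.6,0,0,0,0],
    [100,-24,-30.6,0,0,0,0],
  ],
)

```text
time_s: 1.1
eef_pos: [0.4145, 0.2616, 0.1926]
tcp_rot: [[-0.996, 0.094, -0.0], [0.094, 0.996, -0.0], [0.0, -0.0, -1.0]]
force: [0.6, 0.5, -0.6]
grip_width: 0.0869
gripper_force: 0.0
```

Emit:
carry_out(
  steps=[
    [100,-24,-30.6,0,0,0,0],
    [100,-24,-30.6,0,0,0,0],
    [100,-24,-30.6,0,0,0,0],
    [100,-24,-30.6,0,0,0,0],
    [100,-24,-30.6,0,0,0,0],
    [100,-24,-30.6,0,0,0,0],
    [100,-24,-30.6,0,0,0,0],
    [100,0,0,0,0,0,0],
    [100,0,0,0,0,0,0],
  ],
)

```text
time_s: 1.85
eef_pos: [0.5613, 0.0324, 0.192]
tcp_rot: [[-0.995, 0.098, -0.002], [0.098, 0.995, 0.0], [0.002, 0.0, -1.0]]
force: [-0.6, 1.2, -0.7]
grip_width: 0.0872
gripper_force: 0.0
```

```bash
cat > st.py <<'E'
from plant import bot
import numpy as np
s=bot.read_state();print(s["time_s"],np.round(s["eef_pos"],4),np.round(s["tcp_rot"],3).tolist(),np.round(s["force"],2),s["grip_width"],s["gripper_force"])
R=s["tcp_rot"]
for n,p in(("knob",[.560,.0315,.036]),("key",[.635,-.174,.094])):print(n,np.round(R.T@(np.array(p)-s["eef_pos"])*1000,1))
E
python3 st.py
```

```text
1.85 [0.5613 0.0324 0.192 ] [[-0.995, 0.098, -0.002], [0.098, 0.995, 0.0], [0.002, 0.0, -1.0]] [-0.63  1.21 -0.65] 0.08722441875124866 0.0
knob [  0.9  -1.  156. ]
key [ -93.8 -198.2   97.8]
```

Emit:
carry_out(
  steps=[
    [100,1,-1,30,0,0,0],
    [100,0,0,30,0,0,0],
    [100,0,0,30,0,0,0],
    [100,0,0,30,0,0,0],
    [100,0,0,20,0,0,0],
    [100,0,0,14,0,0,0],
    [100,0,0,0,0,0,0],
    [60,0,0,0,0,0,0],
    [60,0,0,0,0,0,0],
    [60,0,0,0,0,0,0],
  ],
)

```text
time_s: 2.68
eef_pos: [0.5612, 0.0338, 0.0406]
tcp_rot: [[-0.996, 0.094, 0.003], [0.094, 0.996, -0.0], [-0.003, 0.0, -1.0]]
force: [0.8, 0.5, 0.1]
grip_width: 0.0739
gripper_force: 0.0
```

```bash
python3 st.py; python3 - <<'E'
from plant import bot
import cv2,numpy as np
t=bot.read_camera("top")["image"][220:310,280:400];s=bot.read_camera("side")["image"][180:330,280:450]
cv2.imwrite("pics/g1.png",np.hstack([cv2.resize(np.clip(i*1.6,0,255).astype('u1'),(400,h)) if 0 else cv2.resize(np.clip(i*1.6,0,255).astype('u1'),(395,350),interpolation=cv2.INTER_CUBIC) for i,h in((t,0),(s,0))]))
E
```

```text
2.6833 [0.5612 0.0338 0.0406] [[-0.996, 0.094, 0.003], [0.094, 0.996, -0.0], [-0.003, 0.0, -1.0]] [0.84 0.48 0.1 ] 0.07390304879263691 0.0
knob [ 1.  -2.4  4.6]
key [ -93.1 -199.9  -53.2]
```

View pics/g1.png

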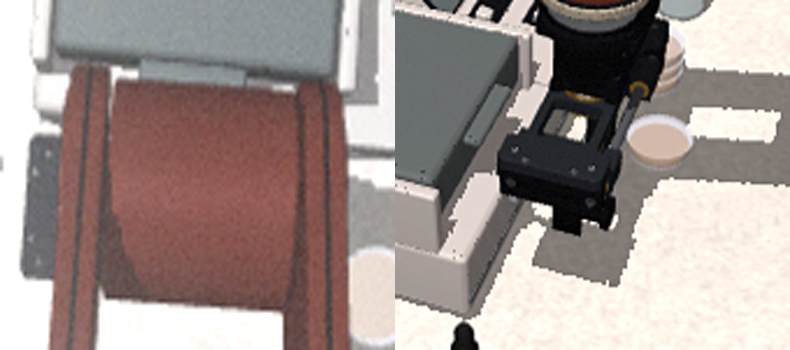

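The arm hides the knob, and the fingers straddle where it should be. I'll make the small correction and close gently.

Emit:
carry_out(
  steps=[
    [60,1,-2,2,0,0,0],
    [30,0,0,0,0,0,0],
    [10,0,0,0,0,0,0],
    [10,0,0,0,0,0,0],
    [10,0,0,0,0,0,0],
    [10,0,0,0,0,0,0],
    [10,0,0,0,0,0,0],
    [10,0,0,0,0,0,0],
    [10,0,0,0,0,0,0],
    [10,0,0,0,0,0,0],
    [10,0,0,0,0,0,0],
    [10,0,0,0,0,0,0],
  ],
  grip_force=20,
)

```text
time_s: 3.78
eef_pos: [0.5588, 0.0314, 0.0368]
tcp_rot: [[-0.996, 0.095, -0.0], [0.095, 0.996, -0.0], [0.0, -0.0, -1.0]]
force: [0.5, -0.7, -0.1]
grip_width: 0.0092
gripper_force: 0.0
```

The width of 9 mm with no force means the pads missed the 20 mm knob, so I'll look again.

```bash
python3 st.py; python3 - <<'E'
from plant import bot
import cv2,numpy as np
t=bot.read_camera("top")["image"][220:310,280:400];s=bot.read_camera("side")["image"][220:310,320:420]
cv2.imwrite("pics/g2.png",np.hstack([cv2.resize(np.clip(i*2.,0,255).astype('u1'),(395,350),interpolation=cv2.INTER_CUBIC) for i in(t,s)]))
E
```

```text
3.7833 [0.5588 0.0314 0.0368] [[-0.996, 0.095, -0.0], [0.095, 0.996, -0.0], [0.0, -0.0, -1.0]] [ 0.47 -0.7  -0.05] 0.009215625953741686 0.0
knob [-1.2  0.2  0.8]
key [ -95.3 -197.3  -57.2]
```

View pics/g2.png

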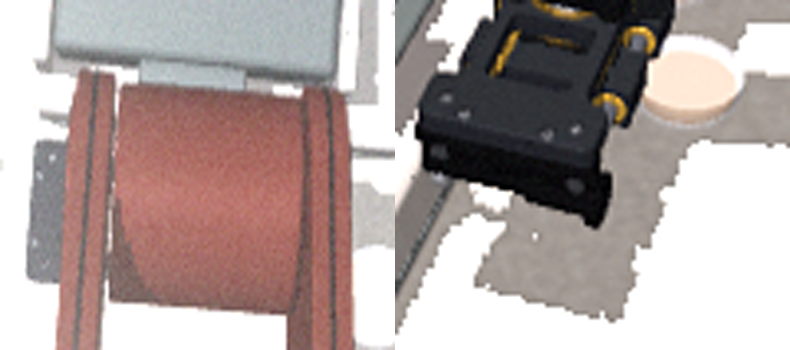

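```bash
python3 - <<'E'
from plant import bot
from h import *
import cv2
s=bot.read_camera("side")["image"][215:305,320:420]
g=(255*(s/255.)**.4).astype('u1');g=cv2.resize(g,None,fx=6,fy=6,interpolation=cv2.INTER_CUBIC)
ex=np.array([.9954,-.096,0]);k=np.array([.560,.0315,.055])
for p,c in((k+.015*ex,(0,255,0)),(k-.022*ex,(0,255,0)),(np.array([.5588,.0314,.0368]),(0,0,255)),(np.array([.5588,.0314,.1068]),(255,0,0))):
    u=proj("side",p);print(u);cv2.circle(g,tuple(int(x) for x in (u-[320,215])*6+3),4,c,-1)
cv2.imwrite("pics/g3.png",g)
E
```

```text
[353.37039242 266.35988462]
[372.53236605 271.14795318]
[361.39339272 275.17705258]
[362.77014106 247.95615983]
```

View pics/g3.png

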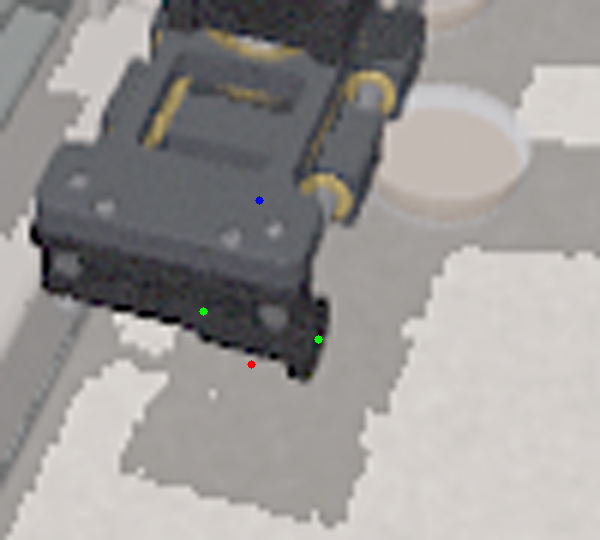

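The body overhang hides the fingers. I'll close fully to see whether the pads touch anything.

Emit:
carry_out(
  steps=[
    [0,0,0,0,0,0,0],
    [0,0,0,0,0,0,0],
    [0,0,0,0,0,0,0],
    [0,0,0,0,0,0,0],
  ],
  grip_force=20,
)

```text
time_s: 4.27
eef_pos: [0.5588, 0.0314, 0.0369]
tcp_rot: [[-0.996, 0.095, 0.0], [0.095, 0.996, 0.0], [-0.0, 0.0, -1.0]]
force: [-0.4, -0.2, 0.5]
grip_width: 0.0009
gripper_force: 0.0
```

```bash
python3 - <<'E'
from h import *
ex=np.array([.9954,-.096,0]);ey=np.array([.096,.9954,0]);k=np.array([.5588,.0314,0])
for z in(.107,.13):
  for a in(-.0375,.0375): print(z,a,(proj("side",k+a*ex+.095*ey+[0,0,z])-[320,215])*6)
E
```

```text
0.107 -0.0375 [285.19438331 454.02846473]
0.107 0.0375 [ 26.81463709 386.56483355]
0.13 -0.0375 [288.91740403 396.14648769]
0.13 0.0375 [ 25.61802936 328.79399572]
```

```bash
python3 - <<'E'
from h import *
from plant import bot
import cv2
ey=np.array([.096,.9954,0])
for w in(.037,.045,.052): print(proj("side",np.array([.5612,.0338,.0406])+w*ey), proj("side",np.array([.5612,.0338,.0706])+w*ey))
s=bot.read_camera("side")["image"][140:305,290:420]
g=(255*(s/255.)**.4).astype('u1')
a=cv2.imread("pics/g1.png")[:,395:]
g=cv2.resize(g,(433,550),interpolation=cv2.INTER_CUBIC);a=cv2.resize((255*(a/255.)**.5).astype('u1')[60:,60:],(360,312))
o=np.zeros((550,793,3),'u1');o[:,:433]=g;o[:312,433:]=a
for z,c in((.0368,(0,0,255)),(.0768,(0,255,0))):
  u=(proj("side",[.5588,.0314,z])-[290,140])*3.333;cv2.circle(o,(int(u[0]),int(u[1])),4,c,-1)
cv2.imwrite("pics/g4.png",o)
E
```

```text
[353.83206943 288.31974089] [354.25320395 276.92178751]
[352.46672488 291.42110576] [352.8595016  280.02350631]
[351.25853892 294.16548667] [351.62590776 282.76889967]
```

View pics/g4.png

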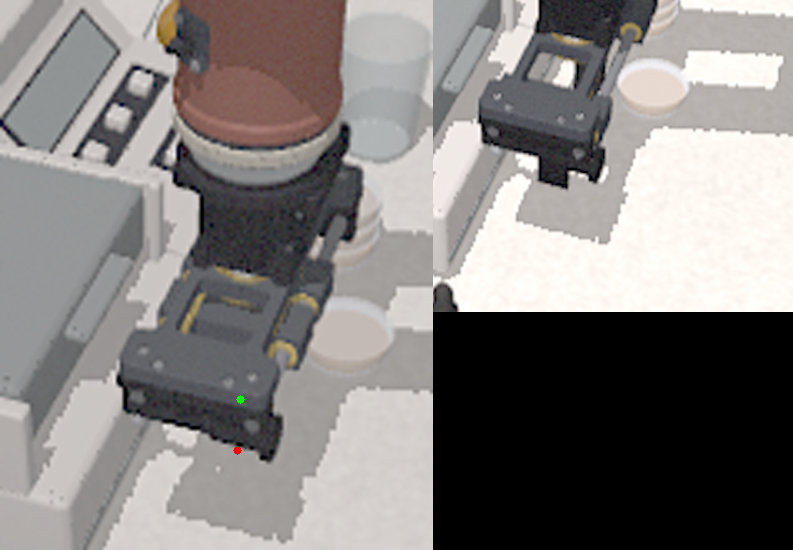

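```bash
python3 - <<'E'
from h import *
from scipy.optimize import least_squares
for su in((348.7,255),(348.5,268)):
  f=least_squares(lambda p:np.r_[proj("top",p)-(288.5,274.3),proj("side",p)-su],[.56,.13,.13]);print(f.x,f.fun)
  ex=np.array([.9954,-.096,0]);ey=np.array([.096,.9954,0]);d=f.x-[.5588,.0314,.0369];print(d@ex,d@ey,d[2])
E
python3 st.py; python3 - <<'E'
from plant import bot
print(bot.read_state()["q"])
E
```

```text
[0.5651689  0.12579984 0.17646547] [ 0.12638749  0.73573167 -0.57766234 -0.05955833]
-0.0027227788144895643 0.09457701845895924 0.1395654652056012
[0.56532194 0.12743353 0.14928225] [ 0.21876301  1.2787644  -0.9961971  -0.10227998]
-0.002727281745095936 0.09621788613500742 0.11238224932979181
4.3167 [0.5588 0.0314 0.0368] [[-0.996, 0.095, -0.0], [0.095, 0.996, 0.0], [0.0, 0.0, -1.0]] [ 0.    0.54 -0.09] 0.00044979869037286945 0.0
knob [-1.2  0.2  0.8]
key [ -95.3 -197.3  -57.2]
[-8.47116184e-02  2.31879342e-01  1.82562683e+00  7.60358524e-06
  1.08410340e+00 -1.56073640e+00]
```

Triangulating the gripper body shows x and y are right. The real tool stands about 30–40 mm higher than the reported z, so the pads closed above the knob. I'll open, go down about 28 mm (safe even if the reading is true) and close again.

Emit:
carry_out(
  steps=[
    [70,0,0,0,0,0,0],
    [70,0,0,0,0,0,0],
    [70,0,0,0,0,0,0],
    [70,0,0,0,0,0,0],
    [70,0,0,0,0,0,0],
    [70,0,0,0,0,0,0],
    [70,0,0,0,0,0,0],
    [70,0,0,8,0,0,0],
    [70,0,0,8,0,0,0],
    [70,0,0,7,0,0,0],
    [70,0,0,5,0,0,0],
    [70,0,0,0,0,0,0],
  ],
)

```text
time_s: 5.32
eef_pos: [0.5572, 0.0315, 0.0067]
tcp_rot: [[-0.995, 0.095, -0.003], [0.095, 0.996, 0.0], [0.003, -0.0, -1.0]]
force: [-0.8, 0.4, 0.5]
grip_width: 0.0602
gripper_force: 0.0
```

Emit:
carry_out(
  steps=[
    [0,0,0,0,0,0,0],
    [0,0,0,0,0,0,0],
    [0,0,0,0,0,0,0],
    [0,0,0,0,0,0,0],
    [0,0,0,0,0,0,0],
    [0,0,0,0,0,0,0],
    [0,0,0,0,0,0,0],
    [0,0,0,0,0,0,0],
    [0,0,0,0,0,0,0],
    [0,0,0,0,0,0,0],
  ],
  grip_force=20,
)

```text
time_s: 6.15
eef_pos: [0.559, 0.0318, 0.009]
tcp_rot: [[-0.996, 0.095, 0.0], [0.095, 0.996, 0.001], [-0.0, 0.001, -1.0]]
force: [0.4, 3.3, 1.2]
grip_width: 0.0196
gripper_force: 20.0
```

The pads hold the knob: 19.6 mm wide at 20 N. Now I'll pull.

Emit:
carry_out(
  steps=[
    [0,4,0,0,0,0,0],
    [0,7,0,0,0,0,0],
    [0,7,0,0,0,0,0],
    [0,7,0,0,0,0,0],
    [0,7,0,0,0,0,0],
    [0,7,0,0,0,0,0],
    [0,7,0,0,0,0,0],
    [0,6,0,0,0,0,0],
    [0,4,0,0,0,0,0],
    [0,2,0,0,0,0,0],
    [0,0,0,0,0,0,0],
  ],
)

```text
time_s: 7.07
eef_pos: [0.5037, 0.0375, 0.0092]
tcp_rot: [[-0.995, 0.095, 0.007], [0.095, 0.995, 0.001], [-0.007, 0.001, -1.0]]
force: [12.2, 5.3, -10.0]
grip_width: 0.0192
gripper_force: 20.0
```

```bash
python3 st.py
```

```text
7.0667 [0.5037 0.0375 0.0092] [[-0.995, 0.095, 0.007], [0.095, 0.995, 0.001], [-0.007, 0.001, -1.0]] [12.23  5.29 -9.98] 0.019220537135064154 20.00013917684555
knob [-56.8  -0.5 -26.4]
key [-151.4 -197.9  -84.1]
```

Emit:
carry_out(
  steps=[
    [0,2,0,0,0,0,0],
    [0,2,0,0,0,0,0],
    [0,0,0,0,0,0,0],
    [0,0,0,0,0,0,0],
    [0,0,0,0,0,0,0],
  ],
)

```text
time_s: 7.48
eef_pos: [0.5029, 0.0375, 0.0098]
tcp_rot: [[-0.995, 0.095, 0.013], [0.095, 0.995, 0.001], [-0.013, 0.002, -1.0]]
force: [20.3, 5.3, -17.3]
grip_width: 0.0189
gripper_force: 20.0
```

The force rises with almost no movement, so the rod seems to be at its stop. I'll release, lift clear and check.

Emit:
carry_out(
  steps=[
    [60,0,0,0,0,0,0],
    [60,0,0,0,0,0,0],
    [60,0,0,0,0,0,0],
    [60,0,0,0,0,0,0],
    [60,0,0,0,0,0,0],
    [60,0,0,0,0,0,0],
    [60,0,0,-20,0,0,0],
    [60,0,0,-40,0,0,0],
    [60,0,0,-40,0,0,0],
    [0,0,0,-40,0,0,0],
    [0,0,-40,0,0,0,0],
    [0,0,-40,0,0,0,0],
  ],
)

```text
time_s: 8.48
eef_pos: [0.4917, -0.0421, 0.1525]
tcp_rot: [[-0.996, 0.09, 0.007], [0.09, 0.996, -0.001], [-0.007, -0.001, -1.0]]
force: [0.9, -0.5, -1.1]
grip_width: 0.0394
gripper_force: 0.0
```

Emit:
carry_out(
  steps=[
    [0,0,-40,0,0,0,0],
    [0,0,-40,0,0,0,0],
    [0,-20,-30,0,0,0,0],
    [0,-40,0,0,0,0,0],
    [0,-40,0,0,0,0,0],
    [0,0,0,0,0,0,0],
    [0,0,0,0,0,0,0],
    [0,0,0,0,0,0,0],
  ],
)

```text
time_s: 9.15
eef_pos: [0.5777, -0.1608, 0.1478]
tcp_rot: [[-0.996, 0.094, -0.003], [0.094, 0.996, 0.001], [0.003, 0.001, -1.0]]
force: [0.1, 0.4, -0.1]
grip_width: 0.0005
gripper_force: 0.0
```

```bash
python3 st.py; python3 - <<'E'
from plant import bot
from h import *
import cv2
t=bot.read_camera("top")["image"][225:315,290:420];s=bot.read_camera("side")["image"][120:300,300:430]
g=lambda i:(255*(i/255.)**.5).astype('u1')
o=np.zeros((540,780,3),'u1');o[:540,390:]=cv2.resize(g(s),(390,540),interpolation=cv2.INTER_CUBIC);o[:270,:390]=cv2.resize(g(t),(390,270),interpolation=cv2.INTER_CUBIC)
ex=np.array([.9954,-.096,0]);k=np.array([.560,.0315,.055])
for d in(.05,.06):
  print(d,(proj("top",k-(.022+d)*ex)-[290,225])*3,(proj("side",k-(.022+d)*ex)-[300,120])*3+[390,0])
cv2.imwrite("pics/g5.png",o)
E
```

```text
9.15 [ 0.5777 -0.1608  0.1478] [[-0.996, 0.094, -0.003], [0.094, 0.996, 0.001], [0.003, 0.001, -1.0]] [ 0.08  0.39 -0.1 ] 0.0005327286201232403 0.0
knob [ 35.4 189.8 112. ]
key [-58.5  -7.7  53.6]
0.05 [123.93786791 258.12666225] [687.21473393 473.33819325]
0.06 [122.91598659 271.5745315 ] [703.41243951 477.38556991]
```

View pics/g5.png

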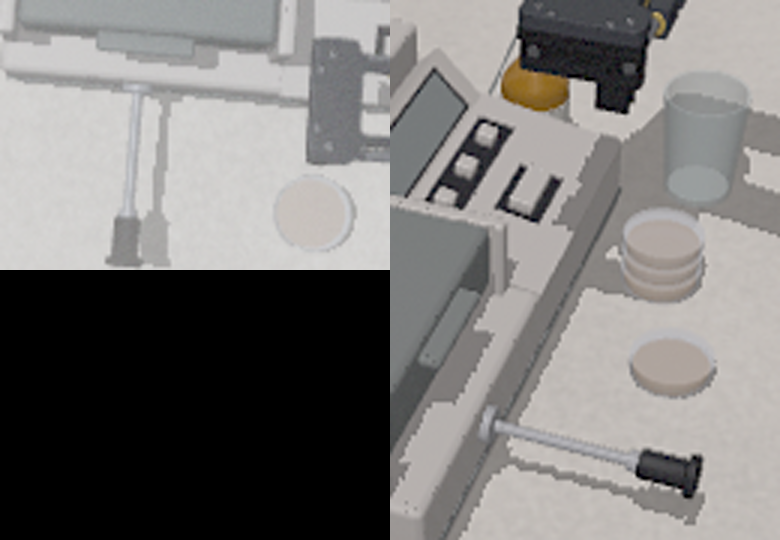

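```bash
python3 - <<'E'
from plant import bot
from h import *
import cv2
from scipy.ndimage import label
n0={n:cv2.imread(f"pics/{n}0.png") for n in("top","side")}
ex=np.array([.9954,-.096,0]);k=np.array([.560,.0315,.055])
def cen(i,u):
    m=i.max(2)<60; l,_=label(m); x,y=map(int,np.round(u)); w=l[y-3:y+4,x-3:x+4]; v=np.bincount(w[w>0]).argmax(); r,c=np.where(l==v); return np.array([c.mean(),r.mean()]),len(r),(c.min(),c.max(),r.min(),r.max())
for n in("top","side"):
    a=cen(n0[n],proj(n,k));b=cen(bot.read_camera(n)["image"],proj(n,k-.058*ex));print(n,a,b)
    best=min(np.arange(.03,.08,.0005),key=lambda d:np.linalg.norm(proj(n,k-d*ex)-proj(n,k)-(b[0]-a[0])));print(best)
E
```

```text
Traceback (most recent call last):
ValueError: attempt to get argmax of an empty sequence
```

```bash
python3 - <<'E'
from plant import bot
from h import *
import cv2
n0={n:cv2.imread(f"pics/{n}0.png") for n in("top","side")}
ex=np.array([.9954,-.096,0]);k=np.array([.560,.0315,.055])
for n in("top","side"):
    A=n0[n];B=bot.read_camera(n)["image"];x,y=np.round(proj(n,k-.003*ex)).astype(int)
    T=A[y-13:y+14,x-14:x+15]; x2,y2=np.round(proj(n,k-.06*ex)).astype(int)
    S=B[y2-22:y2+23,x2-24:x2+25];r=cv2.matchTemplate(S,T,cv2.TM_CCOEFF_NORMED);_,m,_,p=cv2.minMaxLoc(r)
    w=lambda a,b,c:(a-c)/(2*(a-2*b+c));px,py=p
    sx=w(r[py,px-1],r[py,px],r[py,px+1]);sy=w(r[py-1,px],r[py,px],r[py+1,px])
    d=np.array([x2-24+px+14+sx-x,y2-22+py+13+sy-y])
    D=np.arange(.03,.08,.0005);e=[np.linalg.norm(proj(n,k-q*ex)-proj(n,k)-d) for q in D]
    print(n,m,d,D[np.argmin(e)],min(e))
E
```

```text
top 0.9553881883621216 [-2.00996441 24.53288478] 0.05550000000000002 0.15070129789625963
side 0.9272972941398621 [29.0185596   7.42522404] 0.05550000000000002 0.18795792958124
```

Both views put the rod at 55.5 mm ±1.5, too close to the 56 mm limit. I'll regrip and pull harder to make sure.

Emit:
carry_out(
  steps=[
    [60,37,0,0,0,0,0],
    [60,37,0,0,0,0,0],
    [60,20,30,0,0,0,0],
    [60,0,40,0,0,0,0],
    [60,0,40,0,0,0,0],
    [60,0,40,0,0,0,0],
    [60,0,40,0,0,0,0],
    [60,0,0,0,0,0,0],
    [60,0,0,0,0,0,0],
  ],
)

```text
time_s: 10.15
eef_pos: [0.5028, 0.0387, 0.1495]
tcp_rot: [[-0.996, 0.09, 0.001], [0.09, 0.996, -0.0], [-0.001, -0.0, -1.0]]
force: [0.4, -0.6, -0.9]
grip_width: 0.0493
gripper_force: 0.0
```

```bash
python3 st.py
```

```text
10.15 [0.5028 0.0387 0.1495] [[-0.996, 0.09, 0.001], [0.09, 0.996, -0.0], [-0.001, -0.0, -1.0]] [ 0.4  -0.57 -0.93] 0.04927985764661699 0.0
knob [-57.5  -2.  113.6]
key [-150.8 -199.9   55.8]
```

Emit:
carry_out(
  steps=[
    [60,0,-1,40,0,0,0],
    [60,0,0,40,0,0,0],
    [60,0,0,30,0,0,0],
    [60,0,0,20,0,0,0],
    [60,0,0,10,0,0,0],
    [60,0,0,0,0,0,0],
    [0,0,0,0,0,0,0],
    [0,0,0,0,0,0,0],
    [0,0,0,0,0,0,0],
    [0,0,0,0,0,0,0],
    [0,0,0,0,0,0,0],
    [0,0,0,0,0,0,0],
  ],
  grip_force=35,
)

```text
time_s: 11.15
eef_pos: [0.5039, 0.037, 0.0097]
tcp_rot: [[-0.995, 0.095, 0.002], [0.095, 0.995, 0.002], [-0.002, 0.002, -1.0]]
force: [1.6, 18.7, 2.1]
grip_width: 0.0203
gripper_force: 9.0
```

Emit:
carry_out(
  steps=[
    [0,2,0,0,0,0,0],
    [0,2,0,0,0,0,0],
    [0,0,0,0,0,0,0],
    [0,0,0,0,0,0,0],
  ],
)

```text
time_s: 11.48
eef_pos: [0.5041, 0.0375, 0.0099]
tcp_rot: [[-0.995, 0.095, 0.011], [0.095, 0.995, 0.002], [-0.011, 0.003, -1.0]]
force: [16.1, 6.3, -13.5]
grip_width: 0.0189
gripper_force: 35.0
```

Emit:
carry_out(
  steps=[
    [0,2,0,0,0,0,0],
    [0,2,0,0,0,0,0],
    [0,0,0,0,0,0,0],
    [0,0,0,0,0,0,0],
  ],
)

```text
time_s: 11.82
eef_pos: [0.504, 0.0375, 0.0103]
tcp_rot: [[-0.995, 0.096, 0.019], [0.096, 0.995, 0.002], [-0.019, 0.004, -1.0]]
force: [30.5, 6.9, -26.7]
grip_width: 0.0194
gripper_force: 35.0
```

At 30 N nothing moves any more, so the rod is on its hard stop. I'll ease off, release and go over to the key.

Emit:
carry_out(
  steps=[
    [0,-3,0,0,0,0,0],
    [0,-2,0,0,0,0,0],
    [60,0,0,0,0,0,0],
    [60,0,0,0,0,0,0],
    [60,0,0,0,0,0,0],
    [60,0,0,0,0,0,0],
    [60,0,0,0,0,0,0],
    [60,0,0,0,0,0,0],
    [60,0,0,-20,0,0,0],
    [60,0,0,-40,0,0,0],
    [60,0,0,-40,0,0,0],
    [0,0,0,-40,0,0,0],
  ],
)

```text
time_s: 12.82
eef_pos: [0.499, 0.036, 0.1499]
tcp_rot: [[-0.995, 0.095, -0.002], [0.095, 0.995, 0.0], [0.002, -0.0, -1.0]]
force: [0.9, -0.3, -1.1]
grip_width: 0.0497
gripper_force: 0.0
```

Emit:
carry_out(
  steps=[
    [0,0,-40,0,0,0,0],
    [0,0,-40,0,0,0,0],
    [0,0,-40,0,0,0,0],
    [0,0,-40,0,0,0,0],
    [0,-20,-36,0,0,0,0],
    [0,-40,0,0,0,0,0],
    [0,-40,0,0,0,0,0],
    [0,-30,0,0,0,0,0],
    [0,-18,0,0,0,0,0],
    [0,0,0,0,0,0,0],
    [0,0,0,0,0,0,0],
    [0,0,0,0,0,0,0],
  ],
)

```text
time_s: 13.82
eef_pos: [0.6277, -0.1729, 0.1482]
tcp_rot: [[-0.996, 0.095, -0.002], [0.095, 0.996, 0.0], [0.002, 0.0, -1.0]]
force: [-0.3, 0.2, 0.2]
grip_width: 0.0004
gripper_force: 0.0
```

```bash
python3 st.py; python3 - <<'E'
from plant import bot
from h import *
import cv2
B=bot.read_camera("side")["image"];A=cv2.imread("pics/side0.png");n="side"
ex=np.array([.9954,-.096,0]);k=np.array([.560,.0315,.055])
x,y=np.round(proj(n,k-.003*ex)).astype(int);T=A[y-13:y+14,x-14:x+15]
x2,y2=np.round(proj(n,k-.06*ex)).astype(int);S=B[y2-22:y2+23,x2-24:x2+25]
print(cv2.minMaxLoc(cv2.matchTemplate(S,T,cv2.TM_CCOEFF_NORMED))[3],"px shift",x2-x-10,y2-y-9)
s=B[110:230,280:440];g=(255*(s/255.)**.45).astype('u1');g=cv2.resize(g,None,fx=5,fy=5,interpolation=cv2.INTER_CUBIC)
e=bot.read_state()["eef_pos"];print([proj(n,e+[0,0,d]) for d in(0,.03,.04)])
cv2.imwrite("pics/k1.png",g)
E
```

```text
13.8167 [ 0.6277 -0.1729  0.1482] [[-0.996, 0.095, -0.002], [0.095, 0.996, 0.0], [0.002, 0.0, -1.0]] [-0.25  0.21  0.25] 0.00044123408798189134 0.0
knob [ 86.5 197.  112.4]
key [-7.5 -0.4 54.2]
(9, 9) px shift 20 -2
[array([350.72088197, 160.83242404]), array([351.03315102, 148.13962702]), array([351.14004  , 143.7949114])]
```

View pics/k1.png

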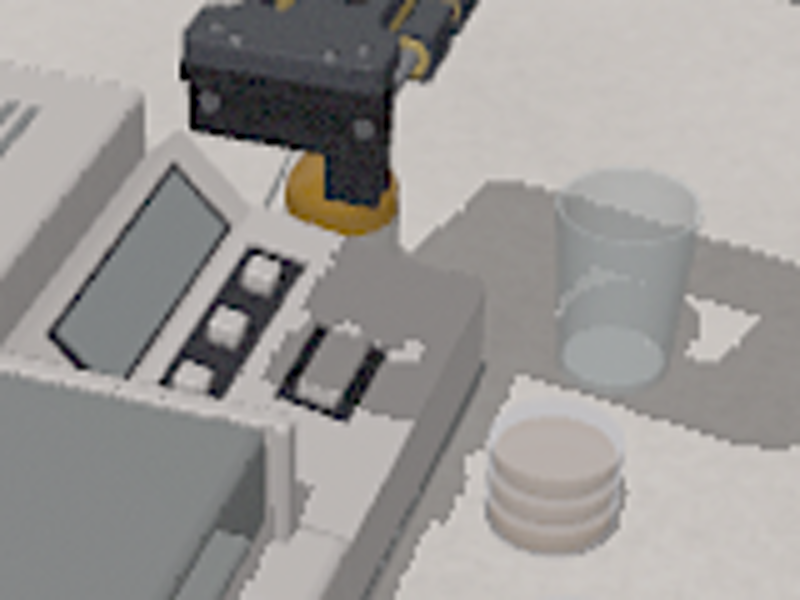

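The rod's new position holds. The fingertip is at pixel (351,149), 30 mm above the reported TCP, directly over the key column. Contact should come at a reported z of about 0.065.

Emit:
carry_out(
  steps=[
    [0,-5,-0.5,25,0,0,0],
    [0,0,0,25,0,0,0],
    [0,0,0,10,0,0,0],
    [0,0,0,5,0,0,0],
    [0,0,0,3,0,0,0],
    [0,0,0,0,0,0,0],
    [0,0,0,0,0,0,0],
  ],
)

```text
time_s: 14.45
eef_pos: [0.6344, -0.1745, 0.0823]
tcp_rot: [[-0.996, 0.095, 0.002], [0.095, 0.996, -0.001], [-0.002, -0.001, -1.0]]
force: [0.2, -1.0, 0.1]
grip_width: 0.0005
gripper_force: 0.0
```

Emit:
carry_out(
  steps=[
    [0,0,0,2,0,0,0],
    [0,0,0,1,0,0,0],
    [0,0,0,0,0,0,0],
    [0,0,0,0,0,0,0],
  ],
)

```text
time_s: 14.78
eef_pos: [0.6338, -0.1741, 0.0781]
tcp_rot: [[-0.996, 0.095, 0.0], [0.095, 0.996, -0.0], [-0.0, -0.0, -1.0]]
force: [0.4, 1.3, 0.5]
grip_width: 0.0003
gripper_force: 0.0
```

Emit:
carry_out(
  steps=[
    [0,0,0,1,0,0,0],
    [0,0,0,1,0,0,0],
    [0,0,0,0,0,0,0],
    [0,0,0,0,0,0,0],
  ],
)

```text
time_s: 15.12
eef_pos: [0.6336, -0.174, 0.0757]
tcp_rot: [[-0.996, 0.095, -0.0], [0.095, 0.996, 0.0], [0.0, 0.0, -1.0]]
force: [-0.5, 0.2, -0.1]
grip_width: 0.0004
gripper_force: 0.0
```

Emit:
carry_out(
  steps=[
    [0,0,0,2,0,0,0],
    [0,0,0,2,0,0,0],
    [0,0,0,1,0,0,0],
    [0,0,0,0,0,0,0],
    [0,0,0,0,0,0,0],
  ],
)

```text
time_s: 15.53
eef_pos: [0.6336, -0.1741, 0.0706]
tcp_rot: [[-0.996, 0.095, -0.0], [0.095, 0.996, 0.0], [0.0, 0.0, -1.0]]
force: [0.5, -0.5, 0.1]
grip_width: 0.0006
gripper_force: 0.0
```

Emit:
carry_out(
  steps=[
    [0,0,0,1,0,0,0],
    [0,0,0,1,0,0,0],
    [0,0,0,0,0,0,0],
    [0,0,0,0,0,0,0],
  ],
)

```text
time_s: 15.87
eef_pos: [0.6337, -0.1741, 0.0688]
tcp_rot: [[-0.996, 0.095, -0.0], [0.095, 0.996, 0.0], [0.0, 0.0, -1.0]]
force: [-0.1, -0.2, -0.3]
grip_width: 0.0001
gripper_force: 0.0
```

Emit:
carry_out(
  steps=[
    [0,0,0,1,0,0,0],
    [0,0,0,1,0,0,0],
    [0,0,0,0,0,0,0],
    [0,0,0,0,0,0,0],
  ],
)

```text
time_s: 16.2
eef_pos: [0.6336, -0.1741, 0.0667]
tcp_rot: [[-0.996, 0.095, -0.0], [0.095, 0.996, 0.0], [0.0, 0.0, -1.0]]
force: [-0.3, -0.5, -0.8]
grip_width: 0.0007
gripper_force: 0.0
```

Emit:
carry_out(
  steps=[
    [0,0,0,1,0,0,0],
    [0,0,0,0.5,0,0,0],
    [0,0,0,0,0,0,0],
    [0,0,0,0,0,0,0],
  ],
)

```text
time_s: 16.53
eef_pos: [0.634, -0.1742, 0.0657]
tcp_rot: [[-0.996, 0.095, 0.0], [0.095, 0.996, -0.0], [-0.001, -0.0, -1.0]]
force: [-1.6, -1.1, 1.7]
grip_width: 0.0006
gripper_force: 1.0
```

Emit:
carry_out(
  steps=[
    [0,0,0,1,0,0,0],
    [0,0,0,0.5,0,0,0],
    [0,0,0,0,0,0,0],
    [0,0,0,0,0,0,0],
  ],
)

```text
time_s: 16.87
eef_pos: [0.6341, -0.1742, 0.0642]
tcp_rot: [[-0.996, 0.095, 0.001], [0.095, 0.996, -0.0], [-0.001, -0.0, -1.0]]
force: [0.6, 1.6, 2.8]
grip_width: 0.0006
gripper_force: 1.6
```

Emit:
carry_out(
  steps=[
    [0,0,0,1,0,0,0],
    [0,0,0,0.5,0,0,0],
    [0,0,0,0,0,0,0],
    [0,0,0,0,0,0,0],
  ],
)

```text
time_s: 17.2
eef_pos: [0.6343, -0.1742, 0.0628]
tcp_rot: [[-0.996, 0.095, 0.001], [0.095, 0.996, -0.0], [-0.001, -0.0, -1.0]]
force: [1.2, 0.6, 5.0]
grip_width: 0.0003
gripper_force: 2.1
```

Emit:
carry_out(
  steps=[
    [0,0,0,1,0,0,0],
    [0,0,0,0.5,0,0,0],
    [0,0,0,0,0,0,0],
    [0,0,0,0,0,0,0],
  ],
)

```text
time_s: 17.53
eef_pos: [0.6346, -0.1743, 0.0615]
tcp_rot: [[-0.996, 0.095, 0.002], [0.095, 0.996, -0.0], [-0.002, -0.0, -1.0]]
force: [2.7, 0.3, 6.1]
grip_width: 0.0004
gripper_force: 2.6
```

Emit:
carry_out(
  steps=[
    [0,0,0,1,0,0,0],
    [0,0,0,0.5,0,0,0],
    [0,0,0,0,0,0,0],
    [0,0,0,0,0,0,0],
  ],
)

```text
time_s: 17.87
eef_pos: [0.6348, -0.1743, 0.0608]
tcp_rot: [[-0.996, 0.095, 0.002], [0.095, 0.996, -0.001], [-0.002, -0.0, -1.0]]
force: [1.1, 1.7, 8.5]
grip_width: 0.0002
gripper_force: 4.4
```

The key is on its bottom stop at about 8 N. I'll hold it there.

Emit:
carry_out(
  steps=[
    [0,0,0,0.3,0,0,0],
    [0,0,0,0,0,0,0],
    [0,0,0,0,0,0,0],
    [0,0,0,0,0,0,0],
    [0,0,0,0,0,0,0],
    [0,0,0,0,0,0,0],
    [0,0,0,0,0,0,0],
    [0,0,0,0,0,0,0],
    [0,0,0,0,0,0,0],
    [0,0,0,0,0,0,0],
    [0,0,0,0,0,0,0],
    [0,0,0,0,0,0,0],
  ],
)

```text
time_s: 18.87
eef_pos: [0.6348, -0.1743, 0.0607]
tcp_rot: [[-0.996, 0.095, 0.002], [0.095, 0.996, -0.001], [-0.002, -0.0, -1.0]]
force: [0.8, 1.2, 9.2]
grip_width: 0.0006
gripper_force: 5.0
```

Emit:
carry_out(
  steps=[
    [0,0,0,0,0,0,0],
    [0,0,0,0,0,0,0],
    [0,0,0,0,0,0,0],
    [0,0,0,0,0,0,0],
    [0,0,0,0,0,0,0],
    [0,0,0,0,0,0,0],
    [0,0,0,0,0,0,0],
    [0,0,0,0,0,0,0],
    [0,0,0,0,0,0,0],
    [0,0,0,0,0,0,0],
    [0,0,0,0,0,0,0],
    [0,0,0,0,0,0,0],
  ],
)

```text
time_s: 19.87
eef_pos: [0.6348, -0.1743, 0.0607]
tcp_rot: [[-0.996, 0.095, 0.002], [0.095, 0.996, -0.001], [-0.002, -0.0, -1.0]]
force: [0.0, 1.1, 9.5]
grip_width: 0.0005
gripper_force: 5.0
```

Emit:
carry_out(
  steps=[
    [0,0,0,0,0,0,0],
    [0,0,0,0,0,0,0],
    [0,0,0,0,0,0,0],
    [0,0,0,0,0,0,0],
    [0,0,0,0,0,0,0],
    [0,0,0,0,0,0,0],
    [0,0,0,0,0,0,0],
    [0,0,0,0,0,0,0],
    [0,0,0,0,0,0,0],
    [0,0,0,0,0,0,0],
    [0,0,0,0,0,0,0],
    [0,0,0,0,0,0,0],
  ],
)

```text
time_s: 20.87
eef_pos: [0.6348, -0.1743, 0.0607]
tcp_rot: [[-0.996, 0.095, 0.002], [0.095, 0.996, -0.001], [-0.002, -0.0, -1.0]]
force: [0.8, -0.1, 9.8]
grip_width: 0.0002
gripper_force: 5.0
```

Emit:
carry_out(
  steps=[
    [0,0,0,0,0,0,0],
    [0,0,0,0,0,0,0],
    [0,0,0,0,0,0,0],
    [0,0,0,0,0,0,0],
    [0,0,0,0,0,0,0],
    [0,0,0,0,0,0,0],
  ],
)

```text
time_s: 21.37
eef_pos: [0.6348, -0.1743, 0.0608]
tcp_rot: [[-0.996, 0.095, 0.002], [0.095, 0.996, -0.001], [-0.002, -0.0, -1.0]]
force: [0.7, 0.8, 10.8]
grip_width: 0.0006
gripper_force: 5.0
```

```bash
python3 -c "
from plant import bot
print(bot.hand_in())"
```

```text
the job is handed in; nothing more can be done
None
```

I pulled the rod until it would not move further at 30 N and left it out, then pressed the zero key onto its bottom stop at about 9–10 N, held it there for over 3 s and handed in still holding it. The camera measured about 55.5 mm of travel (±1.5) against the 56 mm needed, so "fully out" rests on that pull test, and the hand-in returned no verdict.

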